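Third hand at the strapping jig

ROBOT

A 6-joint arm with a two-finger parallel gripper is mounted at the origin on the work surface. World frame = base frame: x ahead of the robot, y to its left, z up, the work surface at z = 0. Lengths are in m, angles in rad, forces in N, time in s.
With the tool pointing down it reaches from about 0.325 to 0.775 m from the base axis. Payload 5.5 kg.
Tool frame: the origin (TCP) lies midway between the tips of the shut fingers; the grasp point (between the pads) lies 19 mm behind it; z points along the fingers, y is the line along which they close (so a half turn about z gives the same grasp; the last joint's range is limited). The gripper opens to 85 mm and grips with 20 to 120 N. Pads are 22 mm wide; open, the fingers measure 114 mm over their backs; the gripper's body (76 mm by 85 mm) begins 54 mm behind the grasp point. The pads swing forward as they close: fully open they stand 13 mm farther back than shut.
Start: joints at [-1.267, 0.091, 1.231, -0, 1.82, -0.057], TCP at [0.212, -0.561, 0.231] pointing down, gripper open.
Joint ranges: [-2.87, 2.87], [-0.86, 2.18], [0.17, 2.46], [-1.51, 4.65], [0.06, 2.69], [-2.65, 2.65]. Speed limits (rad/s): [2.57, 2.57, 3.01, 3.14, 3.14, 3.14].

INTERFACE

Orientations are given as a unit quaternion [w, x, y, z].
In Python, from cell import robot gives the robot as it stands. The module is installed in compiled form; this text tells all that it offers.
- The arm moves only by the tool arm_command, never from a script. Its argument "plan" is a list that holds one entry, the list of rows, each a list of 4 numbers: the shift along the tool's x, y, z scaled (see below), then the turn about the tool's z scaled (see below). A call has 1 to 20 rows; each row is the pose to reach, as a shift and turn from the pose commanded when the call began, along the tool's axes at that moment, turning the shorter way round; what a row does not reach only later rows make up. The controller multiplies each number of a shift by 0.75 m and each number of a turn by 360 degrees. A row lasts 1/10 s, in which the tool goes at most 50 mm and 8.59 degrees, less where a joint would pass 70% of its speed; a pose out of reach is approached as far as the arm can. A call with a number of a shift or a turn outside -1 to 1 is refused whole. A call with a gripper value outside its range is refused whole. "fingers" is the opening, from -1 (shut) to 1 (fully open), set as the call begins (left out, the last holds). The fingers move at their own pace and stop on an object; "grip_force" is the grip in N (left out, the last holds). Time passes only in rows, so rows that repeat a pose let the fingers close. It gives the time, the measured TCP pose, the force, the opening and the grip force at its end, in the units of the state.
- robot.get_state(): the state, without advancing time (a new reading comes with each control period).
- robot.camera(name): name is "scene" or "top" or "wrist"; returns (picture, depth): 420x560x3 uint8, red, green, blue; 420x560 float32, m along the optical axis (not along the pixel's ray), 0 where there is no reading.
- robot.calibration(name): a dict with "K" (3x3 intrinsics, pixels), "rvec" (rotation vector, rad) and "tvec" (3), from world to camera coordinates, as OpenCV has them; the wrist camera has in their place "hand_eye" (4x4, takes a point from camera to tool coordinates, whose origin is the TCP and whose axes are the flange's). Camera axes: x right, y down, z forward; pixel columns grow to the right and rows downward; lengths in m; the calibration is good to about 2 mm. A picture is of the moment at which its call begins: read the wrist's pose just before it. calibration takes no time and is no camera call.
- robot.close_job(): hands the job in; it is judged then, once.
The state is a dict: "time": time; "joint_positions": joint angles; "joint_velocities": joint speeds; "joint_torque": joint torques, N m; "tool_pos": TCP position; "tcp_rot": TCP orientation; "ft_force": force on the tool from outside, world axes, zero at the start; "moment": the same for the moment, N m; "width": finger opening in m; "finger_force": force on a finger pad.
Only numpy, scipy, OpenCV 4.12 (cv2) and the standard library are available. Lean on these libraries where they do the work, as an engineer would, in place of code of your own. Each camera call takes 0.05 s, during which the arm holds its last target. There are 200 camera calls.

TASK

Slide the copper wire reel up off its spindle and, keeping it upright in the gripper, press its side against the middle of the strapping jig's sprung pad until the red pointer rests in the green zone, with only the reel touching the jig, so that I can fasten the strap round it. Hold it there steadily for three seconds and finish while still holding and pressing it: do not let go or back off. Never drive the pad to its end stop, and leave the steel reel and everything else on the bench alone.

Things in the scene. Friction and masses are not known exactly. Their poses are not given: they have to be found in the camera images.
- copper_reel: the reel to hold: a straight-sided ring of wound copper wire on a black core, 54 mm in diameter, 45 mm tall, about 0.2 to 0.4 kg, with a 16 mm bore right through. Origin at the centre of its underside, z along its bore. It starts standing on the base of a spindle, underside 15 mm above the bench
- copper_reel_mid (a point): the middle of the copper reel: on its axis, 22.5 mm above its underside
- spindle_a: the spindle that carries the copper reel: a fixed round dark wooden base 80 mm in diameter and 15 mm thick, with an upright steel pin 10 mm in diameter whose tip is 75 mm above the bench (15 mm above the reel's top). Origin on its axis at the bench
- spindle_b: the other spindle, of the same make, carrying the steel reel; origin on its axis at the bench
- steel_reel: the other reel, same size, steel wire on a blue core, on its own spindle; to be left alone
- jig: the strapping jig, fixed: a plywood base 120 mm wide, 12 mm thick, from 45 mm in front of the pad's face to 145 mm behind it, with a grey housing (80 mm wide, 90 mm tall, 55 to 135 mm behind the face) and the sprung pad before it. Origin on the bench under the centre of the pad's face at rest; x is the horizontal direction in which the pad is pushed, z up
- green_zone (a point): the centre of the green zone of the white scale on top of the jig's housing, 96 mm behind the pad face's rest position, 93 mm above the bench; the zone is 12 mm long in the push direction
- pointer (a point): the centre of the red pointer bar (3 mm thick, 64 mm long across) just above the scale; it moves with the pad, 80 mm behind its face
- pad_face (a point): the centre of the pad's front face, 80 mm above the bench; moves with the pad; axes as the jig's (x into the pad). The pad is a pale wooden upright plate 90 mm wide, 56 mm tall (52 to 108 mm above the bench), 12 mm thick, with two narrow dark slots. In front of it there is free air down to the base
- pad (a joint): how far the pad is pushed in, in m: 0 at rest, 0.036 at its end stop. It takes 3 N to start it and then 0.3 N more per mm (7.8 N at 0.016); it springs back. The red pointer is in the green zone from 0.010 to 0.022
- screwdriver: a screwdriver with a yellow handle lying on the bench, about 200 mm long; origin at mid underside; a bystander
- mallet: a hammer with a pale wooden handle lying on the bench behind the reels; origin at mid underside; a bystander
- spanner: a steel spanner lying on the bench to the robot's right; origin at mid underside; a bystander
- jar: an amber jar with a brass lid, 64 mm in diameter, 85 mm tall, standing; origin at the centre of its underside; a bystander
- tin: a green tin with a white label, 68 mm in diameter, 100 mm tall, standing; origin at the centre of its underside; a bystander
- shackle_tray: an empty wooden tray 130 x 130 x 35 mm; origin at the centre of its underside; a bystander

How it is judged:
By the outcome, as a careful person would: the job done as asked, in the order asked, and still so for the second after the job is handed in, while the arm keeps its last pose, push and grip.
It also fails if it takes over 53 s, if anything falls off the work surface, if the arm or the gripper's body presses on something with over 40 N, if the wrist force passes 120 N, or if a joint passes its speed limit or range.

## Working session

There is one attempt and no reset: what is moved stays moved. The work goes in short steps, Python scripts to look and compute and a tool call to move; the robot and the scene stay as the last step left them, time stands still between calls to the robot, and variables do not carry over. Pictures are saved under pics/ and viewed, at most 10 in all, crops included, and the job is handed in when it is done.

Besides the shell and the picture viewer there is one more tool, called after ">>>" as a command line: name --argument value ..., lists and objects as JSON in quotes. arm_command: Moves the arm, as the interface text tells. Shifts and turns lie within -1 to 1; 1 stands for 0.75 m of shift or 360 degrees of turn. Its arguments: {"type":"object","properties":{"plan":{"type":"array"},"fingers":{"type":"number"},"grip_force":{"type":"number"}},"required":["plan"]}

```bash
mkdir -p pics; cat > h.py <<'E'
import numpy as np, cv2
from cell import robot
from scipy.spatial.transform import Rotation as R
def snap(n,f):
    s=robot.get_state(); im,d=robot.camera(n); cv2.imwrite('pics/'+f+'.png',im[:,:,::-1]); np.save('pics/'+f+'.npy',d)
    c=robot.calibration(n); K=np.array(c['K'])
    if n=='wrist':
        T=np.eye(4); q=np.array(s['tcp_rot']); T[:3,:3]=R.from_quat(q[[1,2,3,0]]).as_matrix(); T[:3,3]=s['tool_pos']; T=T@np.array(c['hand_eye'])
    else:
        T=np.eye(4); r=cv2.Rodrigues(np.array(c['rvec'],float))[0]; T[:3,:3]=r.T; T[:3,3]=-r.T@np.array(c['tvec']).ravel()
    np.savez('pics/'+f+'.npz',K=K,T=T); return im,d
def load(f):
    z=np.load('pics/'+f+'.npz'); return cv2.imread('pics/'+f+'.png')[:,:,::-1],np.load('pics/'+f+'.npy'),z['K'],z['T']
def cloud(f):
    im,d,K,T=load(f); v,u=np.mgrid[:420,:560]
    p=np.stack([(u-K[0,2])/K[0,0]*d,(v-K[1,2])/K[1,1]*d,d],-1)
    P=p@T[:3,:3].T+T[:3,3]; P[d<=0]=np.nan; return im,P
def ray(f,u,v,z):
    _,_,K,T=load(f); r=T[:3,:3]@np.array([(u-K[0,2])/K[0,0],(v-K[1,2])/K[1,1],1]); return T[:3,3]+r*(z-T[2,3])/r[2]
E
python3 - <<'E'
from h import *
import cv2
for n in('top','scene'): snap(n,n+'0')
for n in('top0','scene0'): print(load(n)[3].round(3))
s=robot.get_state(); print({k:np.round(v,3) for k,v in s.items()})
E
```

```text
[[-0.028 -0.991  0.128  0.433]
 [-1.     0.028  0.003  0.02 ]
 [-0.007 -0.128 -0.992  1.122]
 [ 0.     0.     0.     1.   ]]
[[ 0.202  0.78  -0.592  1.292]
 [ 0.979 -0.151  0.135 -0.163]
 [ 0.016 -0.607 -0.795  1.055]
 [ 0.     0.     0.     1.   ]]
{'time': np.float64(0.1), 'joint_positions': array([-1.267,  0.092,  1.232,  0.   ,  1.82 , -0.057]), 'joint_velocities': array([ 0.001, -0.001, -0.003,  0.   ,  0.   ,  0.002]), 'joint_torque': array([ 3.0000e-03, -4.6022e+01, -4.1922e+01,  0.0000e+00,  1.1000e-02,
       -0.0000e+00]), 'tool_pos': array([ 0.212, -0.561,  0.23 ]), 'tcp_rot': array([-0.001,  0.984,  0.179, -0.   ]), 'ft_force': array([-1.002,  0.003,  0.558]), 'moment': array([ 0.008, -0.034, -0.007]), 'finger_force': np.float64(0.0), 'width': np.float64(0.086)}
```

View pics/top0.png

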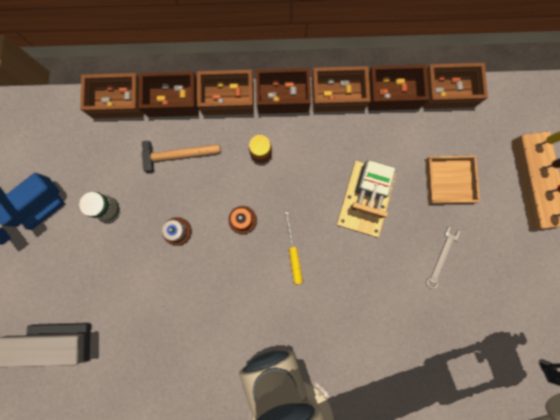

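View pics/scene0.png

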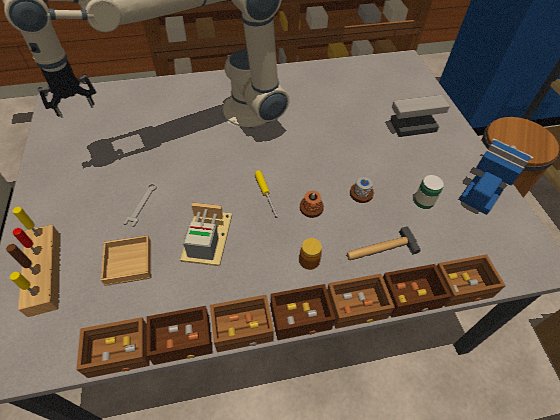

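The top view shows the copper reel at (241,219), the steel reel at (174,231), the jig pad at about (370,210) with the housing beyond it, and the green zone at (378,177). The scene view agrees, with the copper reel at (312,204) and the jig at (207,232).

```bash
python3 - <<'E'
from h import *
for n,rb,jb in(('top0',(200,280,190,250),(335,400,155,240)),('scene0',(295,330,185,222),(175,235,200,268))):
    im,P=cloud(n); hsv=cv2.cvtColor(np.ascontiguousarray(im),cv2.COLOR_RGB2HSV)
    m=np.zeros((420,560),bool); m[rb[2]:rb[3],rb[0]:rb[1]]=1
    Z=P[...,2]
    a=P[m&(Z>.02)]; top=P[m&(Z>.05)&(Z<.067)]
    print(n,'reel z max',np.nanmax(a[:,2]).round(4),'n',len(top),'topz',np.median(top[:,2]).round(4))
    c,r=cv2.minEnclosingCircle(top[:,:2].astype(np.float32)); print(' circle',np.round(c,4),round(r,4), top.mean(0).round(4))
    pin=P[m&(Z>.068)]; print(' pin',len(pin),pin.mean(0).round(4) if len(pin) else '')
    m[:]=0; m[jb[2]:jb[3],jb[0]:jb[1]]=1
    for nm,lo,hi in(('hous/scale',.085,.097),('pad/ptr',.1,.115),('base',.006,.02)):
        q=m&(Z>lo)&(Z<hi); p=P[q]
        if len(p)<5: print(nm,len(p)); continue
        rr=cv2.minAreaRect((p[:,:2]*1000).astype(np.float32)); print(nm,len(p),p.mean(0).round(4),[np.round(x,1) for x in rr], cv2.boxPoints(rr).round(0).tolist())
    g=m&(hsv[...,0]>45)&(hsv[...,0]<85)&(hsv[...,1]>120); rd=m&((hsv[...,0]<6)|(hsv[...,0]>174))&(hsv[...,1]>160)&(Z>.08)
    print('green',g.sum(),P[g].mean(0).round(4),'red',rd.sum(),P[rd].mean(0).round(4))
    x0,x1,y0,y1=(190,420,140,260) if n=='top0' else (170,340,170,275)
    c=cv2.resize(im[y0:y1,x0:x1],None,fx=3.4,fy=3.4,interpolation=cv2.INTER_CUBIC); cv2.imwrite('pics/c_'+n+'.png',c[:,:,::-1])
print(robot.calibration('wrist')['hand_eye'])
E
```

```text
top0 reel z max 0.0772 n 303 topz 0.0593
 circle [0.5374 0.1212] 0.0274 [0.5368 0.1209 0.0592]
 pin 12 [0.5373 0.1213 0.0733]
hous/scale 917 [ 0.6261 -0.2386  0.0916] [array([ 603.6, -230.9]), array([ 81.8, 138.9]), np.float64(68.7)] [[524.0, -244.0], [653.0, -294.0], [683.0, -218.0], [554.0, -168.0]]
pad/ptr 191 [ 0.5477 -0.2131  0.107 ] [array([ 577.7, -223.1]), array([88.8, 80.1]), np.float64(71.9)] [[526.0, -253.0], [602.0, -278.0], [630.0, -193.0], [553.0, -169.0]]
base 1492 [ 0.5607 -0.2083  0.0119] [array([ 594.8, -232.7]), array([169.6, 224.3]), np.float64(85.2)] [[476.0, -308.0], [699.0, -327.0], [714.0, -158.0], [490.0, -139.0]]
green 41 [ 0.6306 -0.2425  0.0929] red 0 [nan nan nan]
scene0 reel z max 0.0737 n 186 topz 0.0573
 circle [0.5405 0.1245] 0.0297 [0.5427 0.1209 0.0572]
 pin 6 [0.5407 0.1209 0.0719]
hous/scale 714 [ 0.6255 -0.2379  0.0904] [array([ 610.8, -231.1]), array([ 89.5, 129.5]), np.float64(73.7)] [[536.0, -256.0], [660.0, -292.0], [685.0, -206.0], [561.0, -170.0]]
pad/ptr 124 [ 0.5493 -0.212   0.1048] [array([ 559.6, -208.8]), array([79. , 75.6]), np.float64(16.6)] [[511.0, -184.0], [533.0, -256.0], [608.0, -234.0], [587.0, -161.0]]
base 737 [ 0.6103 -0.21    0.0105] [array([ 589.8, -227. ]), array([121.4, 192.1]), np.float64(71.2)] [[479.0, -254.0], [661.0, -315.0], [700.0, -200.0], [518.0, -139.0]]
green 71 [nan nan nan] red 30 [ 0.6172 -0.2362  0.0959]
[[-3.91547650e-04 -9.50983784e-01 -3.09240504e-01  8.05549990e-02]
 [ 9.99999620e-01 -1.31290567e-04 -8.62410638e-04  1.87031261e-04]
 [ 7.79538171e-04 -3.09240724e-01  9.50983474e-01 -1.42449105e-01]
 [ 0.00000000e+00  0.00000000e+00  0.00000000e+00  1.00000000e+00]]<stdin>:16: RuntimeWarning: Mean of empty slice.
  ret = um.true_divide(
```

View pics/c_top0.png

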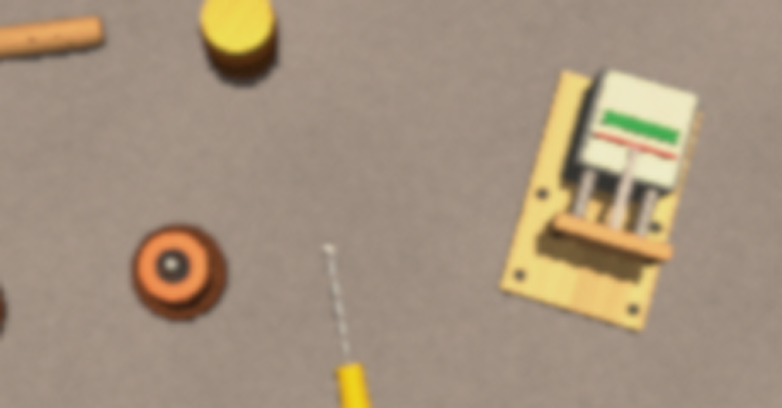

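>>> arm_command --plan '[[[0.02,-0.02,0,0.005],[0.06,-0.06,0,0.015],[0.727,-0.698,0,0.11],[0.727,-0.698,0,0.11],[0.727,-0.698,0,0.11],[0.727,-0.698,0,0.11],[0.727,-0.698,0,0.11],[0.727,-0.698,0,0.11],[0.727,-0.698,0,0.11],[0.727,-0.698,0,0.11],[0.727,-0.698,0,0.11],[0.727,-0.698,0,0.11],[0.727,-0.698,0,0.11],[0.727,-0.698,0,0.11],[0.727,-0.698,0,0.11],[0.727,-0.698,0,0.11],[0.727,-0.698,0,0.11],[0.727,-0.698,0,0.11],[0.727,-0.698,0,0.11],[0.727,-0.698,0,0.11]]]' --fingers 1

```text
time: 2.1
tool_pos: [0.5369, 0.1196, 0.2317]
tcp_rot: [0.0, 0.986, -0.165, 0.0]
ft_force: [-0.6, -0.6, 0.8]
width: 0.0851
finger_force: 0.0
```

```bash
cat >> h.py <<'E'
def st():
    s=robot.get_state(); q=np.array(s['tcp_rot']); M=R.from_quat(q[[1,2,3,0]]).as_matrix()
    print('t',s['time'],'tcp',np.round(s['tool_pos'],4),'yaw',np.degrees(np.arctan2(M[1,0],M[0,0])).round(2),'z',M[:,2].round(4),'F',np.round(s['ft_force'],2),'w',round(float(s['width']),4),'ff',s['finger_force']); return s,M
def reel(f):
    im,P=cloud(f); Z=P[...,2]; D=np.hypot(P[...,0]-.539,P[...,1]-.121)<.06
    t=P[D&(Z>.05)&(Z<.067)]; 
    for lo,hi in((.056,.064),(.068,.08)):
        t=P[D&(Z>lo)&(Z<hi)]
        if len(t)>10: c,r=cv2.minEnclosingCircle(t[:,:2].astype(np.float32)); print(f,len(t),np.median(t[:,2]).round(4),np.round(c,4),round(r,4),t.mean(0).round(4))
E
python3 - <<'E'
from h import *
s,M=st(); print(s['joint_positions'].round(2)); snap('wrist','w0'); reel('w0')
E
```

```text
t 2.1 tcp [0.5369 0.1196 0.2317] yaw -19.03 z [ 6.e-04 -2.e-04 -1.e+00] F [-0.6  -0.58  0.83] w 0.0851 ff 0.0
[ 0.16 -0.04  1.37 -0.    1.82  2.06]
w0 1663 0.0599 [0.5383 0.1234] 0.027 [0.5391 0.1231 0.0599]
w0 69 0.0735 [0.5387 0.1232] 0.0049 [0.539  0.1231 0.0733]
```

View pics/w0.png

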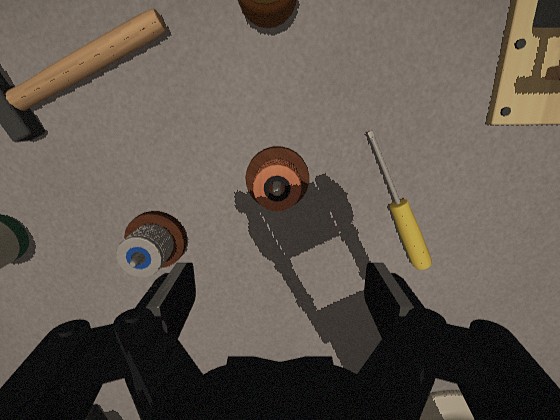

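The wrist view shows the copper reel at (277,187), standing clear of the screwdriver at (405,220) and the steel reel at (150,245). The wrist and top measurements agree to about 2 mm, and the top height is 0.060 as it should be.

>>> arm_command --plan '[[[0,-0.002,0.03,0],[0,-0.0044,0.06,0],[0,-0.0044,0.09,0],[0,-0.0044,0.11,0],[0,-0.0044,0.12,0],[0,-0.0044,0.12,0]]]'

```text
time: 2.75
tool_pos: [0.5378, 0.1235, 0.1406]
tcp_rot: [0.0, 0.986, -0.165, -0.001]
ft_force: [0.1, -0.2, -0.1]
width: 0.0855
finger_force: 0.0
```

```bash
python3 - <<'E'
from h import *
s,M=st(); snap('wrist','w1'); reel('w1')
for x in ((.5385,.1225),(.5385,.1235)): print(M.T@(np.array([*x,.021])-s['tool_pos'])/.75)
E
```

```text
t 2.75 tcp [0.5378 0.1235 0.1406] yaw -18.97 z [-1.3e-03 -2.0e-04 -1.0e+00] F [ 0.07 -0.17 -0.08] w 0.0855 ff 0.0
w1 3008 0.0599 [0.5383 0.1232] 0.027 [0.5397 0.1228 0.0599]
w1 129 0.0738 [0.5346 0.1241] 0.0025 [0.5394 0.1229 0.0733]
[0.00147582 0.00081865 0.15943357]
[ 0.00104235 -0.00044226  0.15943326]
```

>>> arm_command --plan '[[[0,0,0.03,0],[0.001,0,0.065,0],[0.001,0,0.1,0],[0.001,0,0.125,0],[0.001,0,0.145,0],[0.001,0,0.155,0],[0.001,0,0.159,0],[0.001,0,0.159,0],[0.001,0,0.159,0]]]'

```text
time: 3.7
tool_pos: [0.5397, 0.1239, 0.0233]
tcp_rot: [-0.0, 0.986, -0.164, 0.001]
ft_force: [1.0, -0.7, 0.5]
width: 0.0854
finger_force: 0.0
```

>>> arm_command --plan '[[[0,0,0,0],[0,0,0,0],[0,0,0,0],[0,0,0,0],[0,0,0,0],[0,0,0,0],[0,0,0,0],[0,0,0,0],[0,0,0,0],[0,0,0,0],[0,0,0,0],[0,0,0,0],[0,0,0,0],[0,0,0,0]]]' --fingers -1 --grip_force 60

```text
time: 5.1
tool_pos: [0.5396, 0.1237, 0.0232]
tcp_rot: [-0.0, 0.986, -0.164, 0.001]
ft_force: [-0.8, -0.5, 5.6]
width: 0.053
finger_force: 63.7
```

```bash
python3 - <<'E'
from h import *
st()
E
```

```text
t 5.1 tcp [0.5396 0.1237 0.0232] yaw -18.93 z [ 0.0019 -0.     -1.    ] F [-0.83 -0.46  5.65] w 0.053 ff 63.73181054368615
```

>>> arm_command --plan '[[[0,0,-0.004,0],[0,0,-0.012,0],[0,0,-0.025,0],[0,0,-0.04,0],[0,0,-0.055,0],[0,0,-0.07,0],[0,0,-0.085,0],[0,0,-0.1,0],[0,0,-0.115,0],[0,0,-0.13,0],[0,0,-0.142,0],[0,0,-0.15,0],[0,0,-0.153,0],[0,0,-0.153,0],[0,0,-0.153,0]]]'

```text
time: 6.6
tool_pos: [0.5387, 0.1237, 0.1361]
tcp_rot: [0.0, 0.986, -0.164, -0.0]
ft_force: [0.1, 0.4, -3.2]
width: 0.0533
finger_force: 63.3
```

```bash
python3 - <<'E'
from h import *
st(); snap('wrist','w2'); snap('top','t2'); snap('scene','s2')
a=load('w2')[0]; b=load('s2')[0]
cv2.imwrite('pics/m2.png',np.hstack([a[100:420,100:480],cv2.resize(b[110:270,170:360],None,fx=2,fy=2)])[:,:,::-1])
# jig base edges from clean top image at base height
im,P=cloud('top0'); hsv=cv2.cvtColor(np.ascontiguousarray(im),cv2.COLOR_RGB2HSV)
for n,bx in(('t2',(335,400,155,240)),('s2',(175,235,200,268))):
    im,P=cloud(n); m=np.zeros((420,560),bool); m[bx[2]:bx[3],bx[0]:bx[1]]=1; Z=P[...,2]
    for nm,lo,hi,xr in(('pad',.1,.116,.575),('ptr/scale',.088,.1,9),('base',.006,.02,9)):
        q=P[m&(Z>lo)&(Z<hi)&(P[...,0]<xr)]
        if nm=='ptr/scale': q=q[q[:,0]>.59]
        r=cv2.minAreaRect((q[:,:2]*1000).astype(np.float32)); print(n,nm,len(q),q.mean(0).round(4),[np.round(x,1) for x in r])
E
```

```text
t 6.6 tcp [0.5387 0.1237 0.1361] yaw -18.93 z [-1.e-03 -2.e-04 -1.e+00] F [ 0.1   0.42 -3.18] w 0.0533 ff 63.3307908475399
t2 pad 182 [ 0.5457 -0.2121  0.1073] [array([ 557.6, -216.4]), array([89.1, 37.5]), np.float64(70.9)]
t2 ptr/scale 829 [ 0.6304 -0.2398  0.0922] [array([ 628.8, -240.3]), array([78.8, 80.8]), np.float64(71.2)]
t2 base 1491 [ 0.561  -0.2079  0.0119] [array([ 598.1, -227.9]), array([125.5, 211.6]), np.float64(70.9)]
s2 pad 126 [ 0.549  -0.2119  0.105 ] [array([ 548.3, -212.7]), array([89.2, 16.3]), np.float64(72.1)]
s2 ptr/scale 535 [ 0.6333 -0.2407  0.0912] [array([ 631. , -240.1]), array([79.4, 82.5]), np.float64(72.6)]
s2 base 740 [ 0.6105 -0.2101  0.0104] [array([ 588.7, -226.1]), array([121. , 194.2]), np.float64(70.8)]
```

View pics/m2.png

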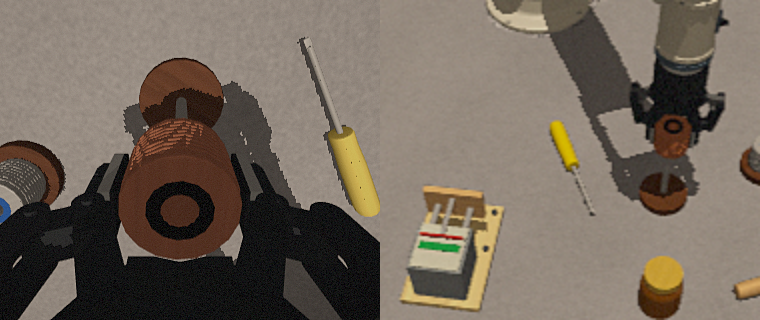

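The montage shows the copper reel hanging upright in the fingers, clear of the pin (montage (180,100)). The jig is untouched, with its pointer short of the green zone.

```bash
python3 - <<'E'
from h import *
s,M=st(); im,P=cloud('w2'); tp=np.array(s['tool_pos']); L=(P-tp)@M
q=L[(np.hypot(L[...,0],L[...,1])<.045)&(L[...,2]<-.02)&(L[...,2]>-.05)&(abs(L[...,1])<.026)]
h,e=np.histogram(q[:,2],bins=np.arange(-.05,-.019,.002)); print(dict(zip(e.round(3),h)))
zt=e[h.argmax()]; t=q[abs(q[:,2]-zt-.001)<.003]; c,r=cv2.minEnclosingCircle(t[:,:2].astype(np.float32)); print(np.median(t[:,2]),c,r,t[:,:2].min(0),t[:,:2].max(0))
J=R.from_euler('z',-19,degrees=True).as_matrix(); f=np.array([.5405,-.2098,0])
for d in(-.075,-.027,-.011):
  print(d,M.T@(f+J@[d,0,.066]-tp)/.75)
E
```

```text
t 6.75 tcp [0.5386 0.1237 0.1361] yaw -18.92 z [-1.1e-03 -2.0e-04 -1.0e+00] F [ 0.03  0.66 -2.98] w 0.0532 ff 63.330026138573885
{np.float64(-0.05): np.int64(0), np.float64(-0.048): np.int64(0), np.float64(-0.046): np.int64(0), np.float64(-0.044): np.int64(0), np.float64(-0.042): np.int64(47), np.float64(-0.04): np.int64(110), np.float64(-0.038): np.int64(8186), np.float64(-0.036): np.int64(1401), np.float64(-0.034): np.int64(370), np.float64(-0.032): np.int64(434), np.float64(-0.03): np.int64(303), np.float64(-0.028): np.int64(291), np.float64(-0.026): np.int64(320), np.float64(-0.024): np.int64(231), np.float64(-0.022): np.int64(302)}
-0.036666953889298165 (-0.0006922814645804465, 0.0008134737145155668) 0.02816598303616047 [-0.02774315 -0.02596958] [0.02661214 0.02599591]
-0.075 [0.04666682 0.4197102  0.09365039]
-0.027 [0.11066673 0.41979509 0.09358524]
-0.011 [0.13200003 0.41982338 0.09356353]
```

>>> arm_command --plan '[[[0.002,0.01,0,0],[0.004,0.03,0,0],[0.008,0.06,0,0],[0.012,0.1,0,0],[0.016,0.14,0,0],[0.02,0.18,0,0],[0.024,0.22,0,0],[0.029,0.26,0,0],[0.033,0.3,0,0],[0.037,0.34,0,0],[0.041,0.37,0,0],[0.044,0.395,0,0],[0.046,0.41,0,0],[0.047,0.42,0,0],[0.047,0.42,0,0],[0.047,0.42,0,0]]]'

```text
time: 8.35
tool_pos: [0.4701, -0.1852, 0.1368]
tcp_rot: [-0.0, 0.986, -0.164, 0.0]
ft_force: [1.0, -0.1, -3.3]
width: 0.0531
finger_force: 63.5
```

>>> arm_command --plan '[[[0,0,0.01,0],[0,0,0.025,0],[0,0,0.04,0],[0,0,0.055,0],[0,0,0.07,0],[0,0,0.083,0],[0,0,0.091,0],[0,0,0.0937,0],[0,0,0.0937,0],[0,0,0.0937,0],[0,0,0.0937,0]]]'

```text
time: 9.45
tool_pos: [0.4705, -0.1858, 0.0672]
tcp_rot: [0.0, 0.986, -0.164, 0.001]
ft_force: [-0.6, 0.0, -2.9]
width: 0.0535
finger_force: 63.5
```

```bash
python3 - <<'E'
from h import *
s,M=st(); print(s['joint_positions'].round(2)); snap('wrist','w3'); snap('scene','s3')
tp=np.array(s['tool_pos'])
J=R.from_euler('z',-19,degrees=True).as_matrix(); f=np.array([.5405,-.2098,0])
for d in(-.029,-.027,-.011): print(d,M.T@(f+J@[d,0,.066]-tp)/.75)
im,P=cloud('w3'); L=(P-tp)@M
# pad face/top in tool frame (z down): pad top at world .108
q=P[(P[...,2]>.103)&(P[...,2]<.112)&(L[...,0]>.05)&(L[...,0]<.1)]
if len(q)>20:
  r=cv2.minAreaRect((((q-tp)@M)[:,:2]*1000).astype(np.float32)); print('pad top in tool xy mm',len(q),r)
a=load('w3')[0]; b=load('s3')[0]
cv2.imwrite('pics/m3.png',np.hstack([a[50:370,80:480],cv2.resize(b[150:280,160:300],(345,320))])[:,:,::-1])
E
```

```text
t 9.45 tcp [ 0.4705 -0.1858  0.0672] yaw -18.93 z [ 1.1e-03 -5.0e-04 -1.0e+00] F [-0.64  0.04 -2.9 ] w 0.0535 ff 63.502912782132626
[-0.44 -0.13  1.74  0.    1.53  1.46]
-0.029 [ 6.00302289e-02 -8.86781693e-05  1.69647358e-03]
-0.027 [ 6.26968915e-02 -8.53814090e-05  1.69976443e-03]
-0.011 [ 8.40301923e-02 -5.90073265e-05  1.72609123e-03]
pad top in tool xy mm 10038 ((80.15059661865234, -0.596771240234375), (11.936491966247559, 89.4832763671875), 0.06386583298444748)
```

View pics/m3.png

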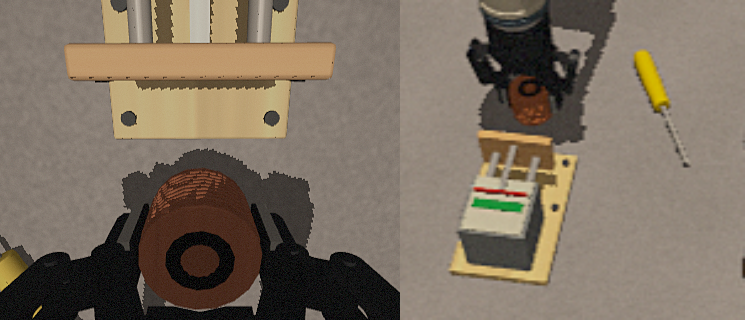

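The montage shows the reel upright, centred on the pad and squared to it, with about 48 mm of gap. The pointer is at rest, short of the green zone.

>>> arm_command --plan '[[[0.005,0,0.001,0],[0.015,0,0.001,0],[0.025,0,0.001,0],[0.035,0,0.001,0],[0.044,0,0.001,0],[0.051,0,0.001,0],[0.056,0,0.001,0],[0.06,0,0.001,0],[0.063,0,0.001,0],[0.066,0,0.001,0],[0.069,0,0.001,0],[0.072,0,0.001,0],[0.072,0,0.001,0],[0.072,0,0.001,0],[0.072,0,0.001,0]]]'

```text
time: 11.05
tool_pos: [0.521, -0.2031, 0.0657]
tcp_rot: [-0.0, 0.986, -0.164, -0.0]
ft_force: [-4.6, 1.4, -1.4]
width: 0.0533
finger_force: 63.7
```

```bash
cat >> h.py <<'E'
def chk(f):
    s,M=st(); tp=np.array(s['tool_pos']); F=M.T@np.array(s['ft_force']); print('F tool',F.round(2))
    snap('scene','s'+f); snap('wrist','w'+f)
    im,P=cloud('s'+f); hsv=cv2.cvtColor(np.ascontiguousarray(im),cv2.COLOR_RGB2HSV)
    J=R.from_euler('z',-19,degrees=True).as_matrix(); Q=(P-np.array([.5405,-.2098,0]))@J
    m=np.zeros((420,560),bool); m[200:268,175:235]=1
    vv,uu=np.mgrid[:420,:560]
    for nm,k in(('red',((hsv[...,0]<6)|(hsv[...,0]>174))&(hsv[...,1]>150)&(Q[...,2]>.08)),('green',(hsv[...,0]>45)&(hsv[...,0]<85)&(hsv[...,1]>120)&(Q[...,2]>.08))):
        k=k&m; print(nm,k.sum(),np.nanmean(Q[k],0).round(4) if k.sum() else '')
        if k.sum(): # plane-projected
            print('  ray x',np.mean([((ray('s'+f,u,v,.093)-[.5405,-.2098,0])@J)[0] for u,v in zip(uu[k],vv[k])]).round(4))
    im,P=cloud('w'+f); L=(P-tp)@M
    q=L[(P[...,2]>.103)&(P[...,2]<.112)&(L[...,0]>.024)&(L[...,0]<.06)&(abs(L[...,1])<.046)]
    if len(q)>20: print('pad top tool x range',np.percentile(q[:,0],[1,99]).round(4),'y',np.percentile(q[:,1],[1,99]).round(4))
E
python3 - <<'E'
from h import *
chk('4')
E
```

```text
t 11.05 tcp [ 0.521  -0.2031  0.0657] yaw -18.93 z [-4.e-04  2.e-04 -1.e+00] F [-4.64  1.42 -1.37] w 0.0533 ff 63.67174632847309
F tool [-4.85  0.16  1.37]
red 36 [ 0.0756 -0.0008  0.0952]
  ray x 0.0742
green 72 [0.0942 0.0001 0.092 ]
  ray x 0.0948
pad top tool x range [0.0267 0.0383] y [-0.0439  0.0426]
```

>>> arm_command --plan '[[[0.002,0,0,0],[0.004,0,0,0],[0.006,0,0,0],[0.008,0,0,0],[0.01,0,0,0],[0.012,0,0,0],[0.013,0,0,0],[0.013,0,0,0],[0.013,0,0,0],[0.013,0,0,0]]]'

```text
time: 12.15
tool_pos: [0.5298, -0.2061, 0.0657]
tcp_rot: [-0.0, 0.986, -0.164, -0.001]
ft_force: [-7.5, 3.1, -0.3]
width: 0.0535
finger_force: 63.8
```

```bash
python3 - <<'E'
from h import *
chk('5'); snap('top','t5')
a=load('w5')[0]; b=load('s5')[0]
cv2.imwrite('pics/m5.png',np.hstack([a[0:320,80:480],cv2.resize(b[180:275,165:265],(345,320))])[:,:,::-1])
E
```

```text
t 12.15 tcp [ 0.5298 -0.2061  0.0657] yaw -18.93 z [-1.5e-03  6.0e-04 -1.0e+00] F [-7.52  3.06 -0.32] w 0.0535 ff 63.76247914507985
F tool [-8.11 -0.46  0.33]
red 41 [ 0.0742 -0.0004  0.0968]
  ray x 0.0717
green 50 [0.0806 0.0025 0.094 ]
  ray x 0.0798
pad top tool x range [0.0266 0.0382] y [-0.044   0.0425]
```

View pics/m5.png

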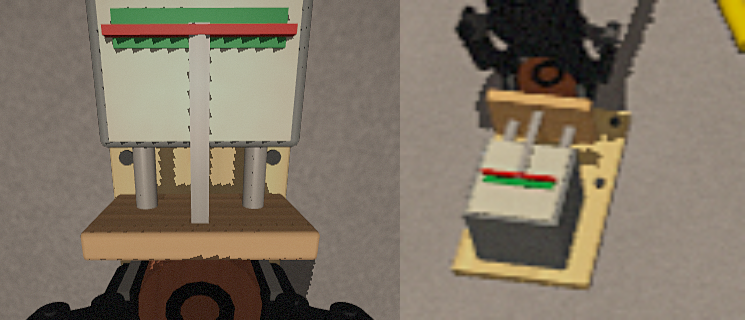

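The pointer bar at montage (200,30) lies inside the green zone, near its middle, and the reel alone touches the pad. Now I'll hold for 4 s.

>>> arm_command --plan '[[[0,0,0,0],[0,0,0,0],[0,0,0,0],[0,0,0,0],[0,0,0,0],[0,0,0,0],[0,0,0,0],[0,0,0,0],[0,0,0,0],[0,0,0,0],[0,0,0,0],[0,0,0,0],[0,0,0,0],[0,0,0,0],[0,0,0,0],[0,0,0,0],[0,0,0,0],[0,0,0,0],[0,0,0,0],[0,0,0,0]]]'

```text
time: 14.3
tool_pos: [0.5298, -0.206, 0.0656]
tcp_rot: [-0.0, 0.986, -0.164, -0.001]
ft_force: [-5.9, 2.6, -0.4]
width: 0.0535
finger_force: 63.8
```

>>> arm_command --plan '[[[0,0,0,0],[0,0,0,0],[0,0,0,0],[0,0,0,0],[0,0,0,0],[0,0,0,0],[0,0,0,0],[0,0,0,0],[0,0,0,0],[0,0,0,0],[0,0,0,0],[0,0,0,0],[0,0,0,0],[0,0,0,0],[0,0,0,0],[0,0,0,0],[0,0,0,0],[0,0,0,0],[0,0,0,0],[0,0,0,0]]]'

```text
time: 16.3
tool_pos: [0.5298, -0.206, 0.0657]
tcp_rot: [-0.0, 0.986, -0.164, -0.001]
ft_force: [-7.3, 2.8, -0.2]
width: 0.0532
finger_force: 63.8
```

```bash
python3 - <<'E'
from h import *
chk('6')
a,b=load('w5')[0].astype(int),load('w6')[0].astype(int); print('diff',np.abs(a-b)[:300,80:480].mean())
E
```

```text
t 16.3 tcp [ 0.5298 -0.206   0.0657] yaw -18.92 z [-1.5e-03  6.0e-04 -1.0e+00] F [-7.32  2.82 -0.19] w 0.0532 ff 63.762671146541834
F tool [-7.84 -0.3   0.2 ]
red 37 [ 0.0855 -0.0015  0.0971]
  ray x 0.0828
green 45 [0.0908 0.     0.0928]
  ray x 0.0908
pad top tool x range [0.0266 0.0382] y [-0.0439  0.0427]
diff 2.4659916666666666
```

```bash
python3 -c "
from cell import robot
print(robot.close_job())"
```

```text
the job is handed in; nothing more can be done
None
```

The copper reel is off its spindle and held upright against the middle of the pad at about 8 N, with the pointer near the middle of the green zone; it was held steady for 4 s and handed in at about 16 s while still gripping and pressing.

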